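# Shim the short foot of a rocking butcher's block

## Robot

A 6-joint arm with a two-finger parallel gripper is mounted at the origin on a cart in front of the work surface, level with it; the furniture and walls round the work are solid. World frame = base frame: x ahead of the robot, y to its left, z up, the work surface at z = 0. Lengths are in m, angles in rad, forces in N, time in s.
With the tool pointing down it reaches from about 0.35 to 0.8 m from the base axis. Payload 7.3 kg.
Tool frame: the origin (TCP) lies between the finger pads; the fingertips stand 25 mm ahead of it and the grasp point (between the pads) lies 6 mm ahead of it (r.tip_extent is the distance from the TCP to the fingertips, in m); z points along the fingers, y is the line along which they close (so a half turn about z gives the same grasp; the last joint's range is limited). The gripper opens to 85 mm and grips with 20 to 120 N. Pads are 22 mm wide; open, the fingers measure 114 mm over their backs; the gripper's body (76 mm by 85 mm) begins 54 mm behind the grasp point. The pads swing forward as they close: fully open they stand 13 mm farther back than shut.
Start: joints at [1.048, 0.342, 1.524, -0, 1.275, -0.146], TCP at [0.193, 0.488, 0.256] pointing down, gripper open.
Joint ranges: [-2.53, 2.53], [-0.77, 2.02], [0.04, 2.7], [-1, 4.14], [0.28, 2.66], [-3.11, 3.11]. Speed limits (rad/s): [2.57, 2.57, 3.14, 3.14, 3.14, 3.14].

## Interface

Orientations are given as a unit quaternion [x, y, z, w].
In Python, from workcell import r, command_gripper, optics gives the robot as it stands. The module is installed in compiled form; this text tells all that it offers. Calls block until the motion is done:
- r.reach(position, orientation): joint-space move of the TCP to a pose.
- r.move_straight(position, orientation=None, speed=0.15, max_force=None): straight line of the TCP; orientation=None keeps the orientation; speed is the mean speed in m/s. With max_force (N) it stops when the force on the tool has changed by that much, and returns True; else False.
- r.movej(angles): joint-space move.
- command_gripper(opening, force=None): finger opening in m; force is the grip in N (None keeps the last); returns when the fingers have stopped.
- r.hold(seconds).
- r.solve_ik(position, orientation): joint angles nearest the present ones, or None.
- r.read_state(): the state.
- optics.get_image(name): name is "scene" or "side" or "wrist"; returns (picture, depth): 420x560x3 uint8, red, green, blue; 420x560 float32, m along the optical axis (not along the pixel's ray), 0 where there is no reading.
- optics.camera_model(name): a dict with "K" (3x3 intrinsics, pixels), "k1" (the pictures are not rectified: a ray, as slopes to the right and down, at radius r is drawn at 1 + k1 r^2 times it, then the intrinsics apply), "R" (3x3) and "t" (3): a world point X has camera coordinates R X + t; the wrist camera has in their place "tool_from_camera" (4x4, takes a point from camera to tool coordinates, whose origin is the TCP and whose axes are the flange's). Camera axes: x right, y down, z forward; pixel columns grow to the right and rows downward; lengths in m; the calibration is good to about 2 mm. A picture is of the moment at which its call begins: read the wrist's pose just before it. camera_model takes no time and is no camera call.
A pose or a line that the arm cannot do raises r.PlanningError and nothing moves.
- r.finish_job(): hands the job in; it is judged then, once.
The state is a dict: "time_s": time; "joint_positions": joint angles; "dq": joint speeds; "tau": joint torques, N m; "eef_pos": TCP position; "eef_rot": TCP orientation; "contact_force": force on the tool from outside, world axes, zero at the start; "torque": the same for the moment, N m; "grip_width": finger opening in m; "grip_force": force on a finger pad.
Only numpy, scipy, OpenCV 4.12 (cv2) and the standard library are available. Lean on these libraries where they do the work, as an engineer would, in place of code of your own. Each camera call takes 0.05 s, during which the arm holds its last target. There are 200 camera calls.

## Task

The butcher's block rocks because its near left foot has lost its rubber cap: slide the white tile strip flat under the bare stub of that foot, then slide the blue wedge in on top of the strip, thin end first, until it bites and the stub just takes its share of the weight, snug but without jacking the block up or shoving it along. Leave both shims there and press down gently on that corner of the block to make sure that it no longer gives. Keep the tin standing on the block and leave the lemon and the garlic where they are.

Things in the scene. Friction and masses are not known exactly. Their poses are not given: they have to be found in the camera images.
- block: butcher's block of glued wood strips, 200 (x) x 300 (y) mm, 2.4 kg, loose. Origin under its centre at worktop level; underside 24, top 56 mm up. Black rubber feet 27 mm across, 24 high, at x, y (75,125), (75,-125), (-75,-125) mm; the fourth, at (-75,125), is a bare stub. Rests level on the three; rocks when some 3 N press over the stub. A sideways push of 12 to 18 N slides it
- stub_foot (a point): centre of the bare steel stub (20 mm across), 12 mm above the worktop. The stub ends 10 to 14 mm above the worktop: just where is unknown and shown by no pose. 25 mm inside the block's left (+y) and near (-x) sides; shims go in from the left along the block's -y. Its fair share of weight is some 3 to 8 N; near 12 N its neighbours lift off. The wedge resists the push with 1 to 1.5 times that load
- stub_corner (a point): point on the block's top face straight above the stub, where to press for the check (5 to 15 N is right); 25 mm from two edges, axes as the block
- tile_strip: packer: an offcut of white glazed wall tile, 140 x 44 x 7 mm, 95 g, loose and lying flat. Origin at the centre of its underside, x along its length, z up. Best left with most of its length outside the block, so that it carries the wedge, whose weight lies 30 mm from its origin
- wedge: blue levelling wedge, 36 g, flat underside 28 mm wide. Origin in the underside below its thumb grip (14 mm in x, 22 in y, standing on the 9.8 mm thick base, top 32 mm up). The ramp runs from the grip along +x: 9.8 mm thick at x = 7, falling evenly (7 in 100) to 2 mm at the thin end, x = 119. Too thin without the strip. Friction 0.5 to 0.7: it stays where left
- tin: food tin, 75 mm across, 110 mm high, about 0.5 kg, standing loose on the far right part of the block. Origin in the middle of its base
- lemon: lemon, 83 x 58 mm, loose, lying behind the block to the left. Origin at its underside
- garlic: garlic bulb, 53 mm across, loose, lying at the near edge of the worktop left of the block. Origin at its underside

How it is judged:
By the outcome, as a careful person would: the job done as asked, in the order asked, and still so for the second after the job is handed in, with the robot touching nothing.
It also fails if it takes over 72 s, if anything falls off the work surface, if the arm or the gripper's body presses on something with over 40 N, if the wrist force passes 120 N, or if a joint passes its speed limit or range.

## Working session

There is one attempt and no reset: what is moved stays moved. The work goes in short steps, each a Python script; the robot and the scene stay as the last script left them, time stands still between calls to the robot, and variables do not carry over. Pictures are saved under pics/ and viewed, at most 10 in all, crops included, and the job is handed in when it is done.

```bash
mkdir -p pics
cat > h.py <<'E'
import numpy as np, cv2
from workcell import r, command_gripper, optics
from scipy.spatial.transform import Rotation as Ro
def snap(n,f):
    s=r.read_state(); im,d=optics.get_image(n); m=optics.camera_model(n)
    np.savez(f'pics/{f}.npz',im=im,d=d,p=s['eef_pos'],q=s['eef_rot'],n=n)
    cv2.imwrite(f'pics/{f}.png',im[:,:,::-1]); return im,d
def pts(f,uv,z=None):
    """pixels -> world, by depth, or on plane z"""
    a=np.load(f'pics/{f}.npz'); n=str(a['n']); m=optics.camera_model(n); K=m['K']; d=a['d']
    out=[]
    for k,(u,v) in enumerate(uv):
        x=np.array([(u-K[0][2])/K[0][0],(v-K[1][2])/K[1][1]]); y=x.copy()
        for _ in range(20): y=x/(1+m['k1']*(y@y))
        ray=np.array([*y,1.])
        if n=='wrist':
            T=np.array(m['tool_from_camera']); R=Ro.from_quat(a['q']).as_matrix()
            o=R@T[:3,3]+a['p']; w=R@T[:3,:3]@ray
        else:
            R=np.array(m['R']); o=-R.T@np.array(m['t']); w=R.T@ray
        zz=z[k] if isinstance(z,(list,tuple)) else z
        s=d[int(round(v)),int(round(u))] if zz is None else (zz-o[2])/w[2]
        out.append(o+s*w)
    return np.array(out)
E
python3 - <<'E'
from h import *
for n in('scene','side','wrist'): snap(n,n+'0')
s=r.read_state();print(s['time_s'],s['eef_rot'],optics.camera_model('wrist'),optics.camera_model('scene'),optics.camera_model('side'))
a=[cv2.imread(f'pics/{n}0.png') for n in('scene','side')]
E
```

```text
0.15 [ 1.87276799e-01  9.82307002e-01 -5.60490430e-04 -2.02323005e-04] {'K': array([[375.12987022,   0.        , 280.94911187],
       [  0.        , 375.12987022, 214.30014222],
       [  0.        ,   0.        ,   1.        ]]), 'k1': -0.07811792137019917, 'tool_from_camera': array([[-1.17614066e-03, -9.60261221e-01, -2.79100348e-01,
         7.13236101e-02],
       [ 9.99999284e-01, -1.06737010e-03, -5.41689426e-04,
        -2.76837344e-04],
       [ 2.22259985e-04, -2.79100785e-01,  9.60261788e-01,
        -1.18541885e-01],
       [ 0.00000000e+00,  0.00000000e+00,  0.00000000e+00,
         1.00000000e+00]])} {'K': array([[426.61336028,   0.        , 274.66555475],
       [  0.        , 426.61336028, 208.15135831],
       [  0.        ,   0.        ,   1.        ]]), 'k1': -0.05352802318613152, 'R': array([[ 0.78280871, -0.62203811,  0.01670647],
       [-0.36981789, -0.48665681, -0.79145428],
       [ 0.50044504,  0.61337896, -0.61100001]]), 't': array([-0.46151591,  0.30350532,  1.09061859])} {'K': array([[381.33167453,   0.        , 285.13650472],
       [  0.        , 381.33167453, 209.7279245 ],
       [  0.        ,   0.        ,   1.        ]]), 'k1': -0.09579243668846028, 'R': array([[-0.99893513,  0.04516229,  0.00943287],
       [ 0.01112489,  0.43420438, -0.90074569],
       [-0.04477553, -0.89968157, -0.43424444]]), 't': array([0.57622913, 0.03890619, 1.00887301])}
```

View pics/scene0.png

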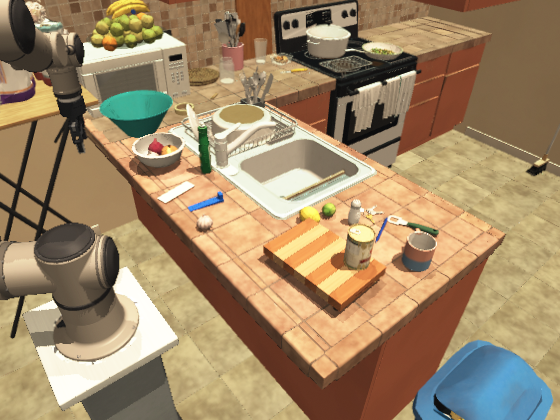

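View pics/side0.png

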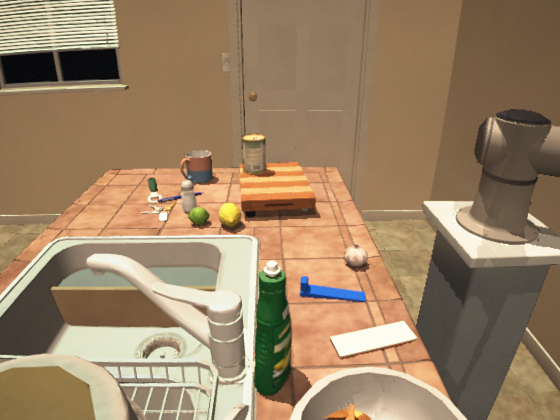

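View pics/wrist0.png

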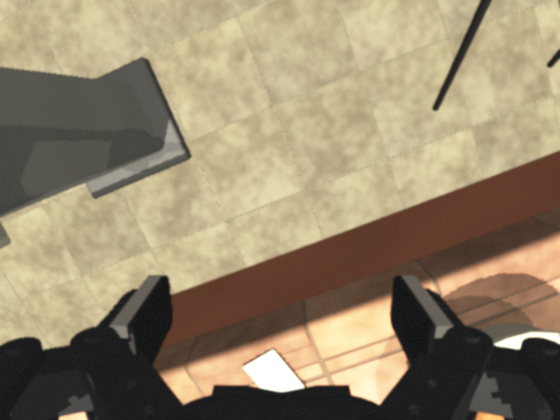

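Scene: block around (325,262), tile (177,192), wedge (207,202), garlic (205,223), lemon (310,214), tin (360,247). Side: tile corners about (330,342)-(416,338), wedge (302..365, 293), block's left face at about y=210. Now enlarging.

Run:
```python
from h import *
a=cv2.imread('pics/scene0.png');b=cv2.imread('pics/side0.png')
A=cv2.resize(a[215:315,255:395],(560,400),interpolation=cv2.INTER_CUBIC)   #x4
B=cv2.resize(b[270:360,290:430],(560,360)[:2],interpolation=cv2.INTER_CUBIC) #x4
C=cv2.resize(b[155:225,225:325],(400,280),interpolation=cv2.INTER_CUBIC)
D=cv2.resize(a[175:235,150:250],(400,240),interpolation=cv2.INTER_CUBIC)
top=np.zeros((300,800,3),np.uint8)
im=np.zeros((600,800,3),np.uint8)
im[:300,:420]=cv2.resize(A,(420,300)) # x3
im[:270,420:800]=cv2.resize(b[270:360,297:424],(380,270),interpolation=cv2.INTER_CUBIC) #x3
im[310:590,:400]=C; im[310:550,400:]=D
cv2.imwrite('pics/crop.png',im)
print(pts('scene0',[(265,252),(318,224),(383,270),(340,300),(177,192),(205,223),(310,214),(240,240)]))
print(pts('side0',[(345,210),(260,210),(375,339),(335,293),(356,258),(230,215),(350,320)]))
```

```text
[[ 0.49067999 -0.07730222  0.03722281]
 [ 0.69174368 -0.09046581  0.05250695]
 [ 0.70139522 -0.34889123  0.0499742 ]
 [ 0.52198191 -0.35502469  0.0578637 ]
 [ 0.44828426  0.39631183  0.00492524]
 [ 0.42048434  0.14851161  0.03531906]
 [ 0.7079754  -0.03515078  0.05014698]
 [ 0.48194156  0.04174448  0.00476863]]
[[ 4.01812360e-01 -1.00788282e-01 -1.28817448e-03]
 [ 6.43025004e-01 -1.04384229e-01 -3.43344908e-05]
 [ 4.46569736e-01  4.06635671e-01  7.45362525e-03]
 [ 4.92943048e-01  2.79429398e-01  5.10671269e-03]
 [ 4.35492322e-01  1.92526433e-01  2.78208760e-02]
 [ 7.15429178e-01  9.80570622e-03  4.21495644e-02]
 [ 4.76749762e-01  3.49816607e-01 -8.08214247e-04]]
```

View pics/crop.png

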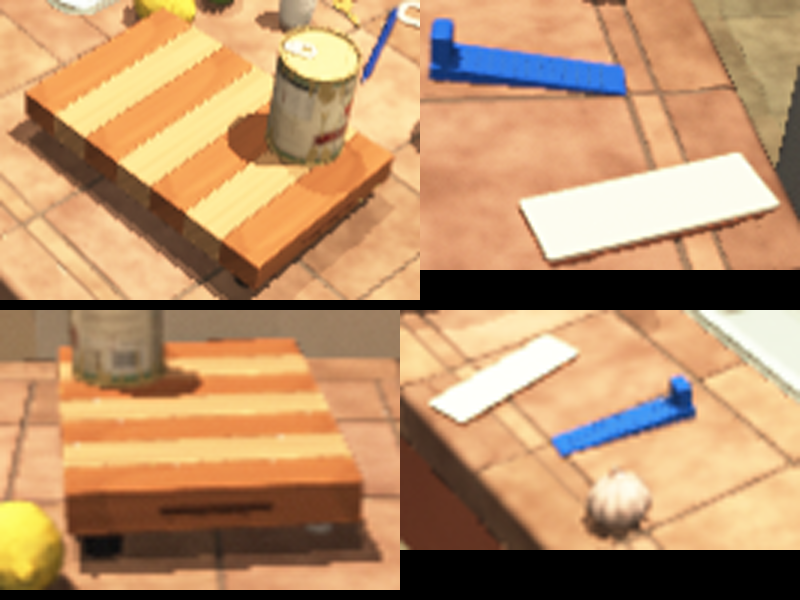

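Crop read: block top corners in scene (263.7,246), (309.3,219), (385.7,267.3), (341.7,305); tile corners in side (330.4,337.7), (404.7,321), (417,338.3), (340.4,355.3); the stub shows at side (304.5,209).

Run:
```python
from h import *
np.set_printoptions(precision=4,suppress=True)
B=pts('scene0',[(263.7,246),(309.3,219),(385.7,267.3),(341.7,305)],.056);print(B,B.mean(0))
print(pts('side0',[(241.5,199.5),(315.5,198.5)],.056),pts('side0',[(304.5,209.3)],.012))
T=pts('side0',[(330.4,337.7),(404.7,321),(417,338.3),(340.4,355.3)],.007);print(T,T.mean(0))
print(pts('side0',[(365.9,292),(365.5,301.7),(301,296.7)],[.002,0,0]))
# look poses: tool down, camera offset along tool x. tool yaw such that tool x = -world x?
R=Ro.from_quat(r.read_state()['eef_rot']).as_matrix();print(R)
# wrist cam view over tile/wedge
def q(yaw): return (Ro.from_euler('z',yaw)*Ro.from_quat([1,0,0,0])).as_quat()
for yaw in (np.pi,np.pi/2,-np.pi/2,0):
  for p in ([.50,.33,.25],[.55,.1,.25],[.45,.33,.3],[.42,0,.2]):
    j=r.solve_ik(p,q(yaw)); print(yaw,p,None if j is None else np.array(j))
```

```text
[[ 0.4912 -0.0703  0.056 ]
 [ 0.6836 -0.0581  0.056 ]
 [ 0.7103 -0.3499  0.056 ]
 [ 0.5149 -0.3684  0.056 ]] [ 0.6    -0.2117  0.056 ]
[[ 0.6898 -0.053   0.056 ]
 [ 0.4942 -0.0547  0.056 ]] [[ 0.5198 -0.0807  0.012 ]]
[[0.52   0.3994 0.007 ]
 [0.3827 0.3663 0.007 ]
 [0.3753 0.4091 0.007 ]
 [0.5099 0.4382 0.007 ]] [0.447  0.4032 0.007 ]
[[0.4307 0.2751 0.002 ]
 [0.4375 0.3019 0.    ]
 [0.559  0.2817 0.    ]]
[[-0.9299  0.3679 -0.0006]
 [ 0.3679  0.9299 -0.001 ]
 [ 0.0002 -0.0012 -1.    ]]
3.141592653589793 [0.5, 0.33, 0.25] [ 0.4555  0.4838  1.319  -0.      1.3389 -1.1153]
3.141592653589793 [0.55, 0.1, 0.25] [ 0.0428  0.4093  1.4392 -0.      1.2931 -1.528 ]
3.141592653589793 [0.45, 0.33, 0.3] [ 0.4954  0.3745  1.3539 -0.      1.4132 -1.0754]
3.141592653589793 [0.42, 0, 0.2] [-0.1829  0.2127  1.8789 -0.      1.0501 -1.7537]
1.5707963267948966 [0.5, 0.33, 0.25] [ 0.4555  0.4838  1.319  -0.      1.3389  0.4555]
1.5707963267948966 [0.55, 0.1, 0.25] [ 0.0428  0.4093  1.4392 -0.      1.2931  0.0428]
1.5707963267948966 [0.45, 0.33, 0.3] [ 0.4954  0.3745  1.3539 -0.      1.4132  0.4954]
1.5707963267948966 [0.42, 0, 0.2] [-0.1829  0.2127  1.8789 -0.      1.0501 -0.1829]
-1.5707963267948966 [0.5, 0.33, 0.25] [ 0.4555  0.4838  1.319  -0.      1.3389 -2.6861]
-1.5707963267948966 [0.55, 0.1, 0.25] [ 0.0428  0.4093  1.4392 -0.      1.2931 -3.0988]
-1.5707963267948966 [0.45, 0.33, 0.3] [ 0.4954  0.3745  1.3539 -0.      1.4132 -2.6462]
-1.5707963267948966 [0.42, 0, 0.2] [-0.1829  0.2127  1.8789 -0.      1.0501  2.9587]
0 [0.5, 0.33, 0.25] [ 0.4555  0.4838  1.319  -0.      1.3389  2.0263]
0 [0.55, 0.1, 0.25] [ 0.0428  0.4093  1.4392 -0.      1.2931  1.6136]
0 [0.45, 0.33, 0.3] [ 0.4954  0.3745  1.3539 -0.      1.4132  2.0662]
0 [0.42, 0, 0.2] [-0.1829  0.2127  1.8789 -0.      1.0501  1.3879]
```

```bash
cat >> h.py <<'E'
np.set_printoptions(precision=4,suppress=True)
def q(yaw): return (Ro.from_euler('z',yaw)*Ro.from_quat([1,0,0,0])).as_quat()
E
python3 - <<'E'
from h import *
r.reach([.53,-.17,.28],q(np.pi/2)); snap('wrist','wb'); print(r.read_state()['time_s'],r.tip_extent)
r.reach([.47,.25,.25],q(np.pi/2)); snap('wrist','wt'); print(r.read_state()['time_s'])
a=cv2.imread('pics/wb.png');b=cv2.imread('pics/wt.png')
cv2.imwrite('pics/wb2.png',cv2.resize(a,(800,600)));cv2.imwrite('pics/wt2.png',cv2.resize(b,(800,600)))
E
```

```text
2.8167 0.025
4.4333
```

View pics/wb2.png

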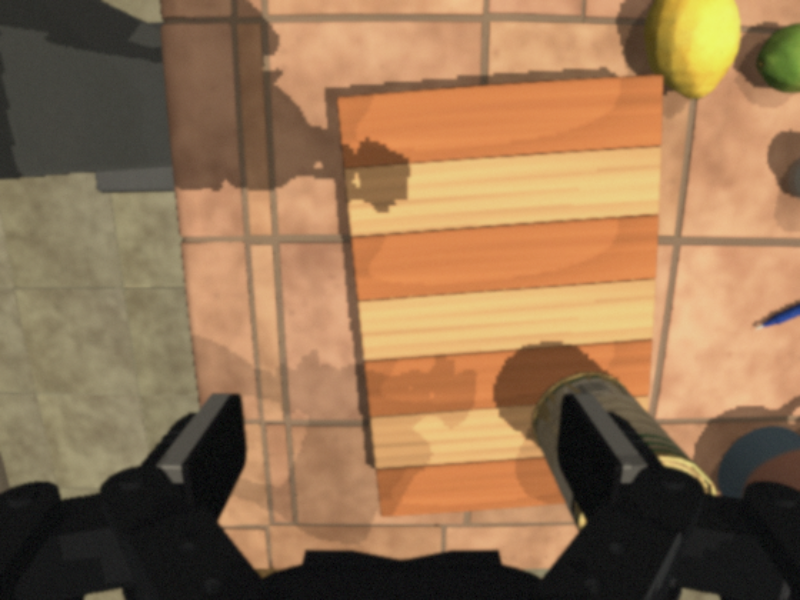

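View pics/wt2.png

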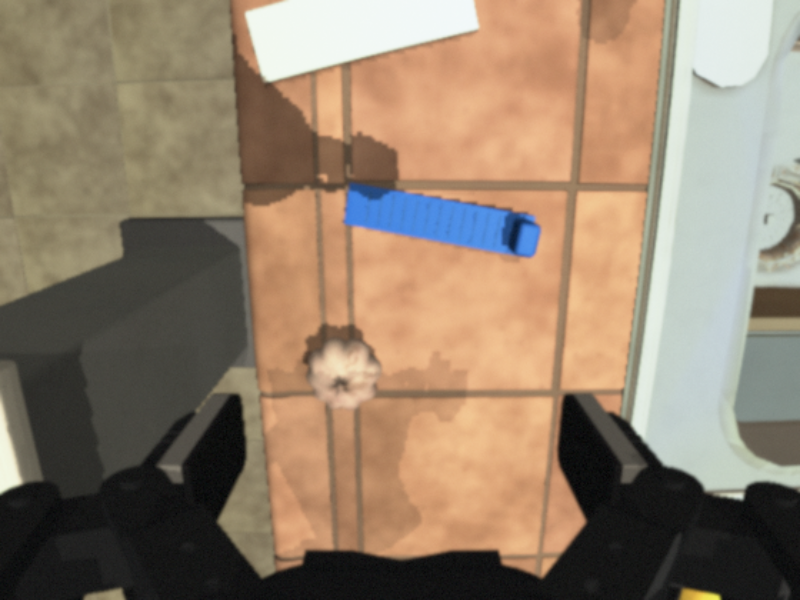

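Wrist views (800x600 scale): block corners (339,97), (662,76), near edge to (380,516); tile corners (246,11), (268,82), (479,28); wedge thin end (348,185)-(346,222), grip top about (516,213),(540,220),(536,256),(511,250).

Run:
```python
from h import *
k=1/1.42857
P=lambda f,uv,z: pts(f,[(a*k,b*k) for a,b in uv],z)
b=P('wb',[(339,97),(662,76),(648,395),(380,516)],.056);print('block',b)
e1=b[1]-b[0];e2=b[0]-b[3];print(np.linalg.norm(e1),np.linalg.norm(e2),np.arctan2(e1[1],e1[0]),np.arctan2(-e2[0],e2[1]))
t=P('wt',[(246,11),(268,82),(479,28)],.007);print('tile',t);e=t[2]-t[1];f=t[0]-t[1];print(np.linalg.norm(e),np.linalg.norm(f),np.arctan2(e[1],e[0]),np.arctan2(-f[0],f[1]),(t[2]+t[0])/2)
w=P('wt',[(348,185),(346,222)],.002);g=P('wt',[(516,213),(540,220),(536,256),(511,250)],.032);print('wedge',w,w.mean(0),g,g.mean(0))
d=w.mean(0)-g.mean(0);print(np.linalg.norm(d[:2]),np.arctan2(d[1],d[0]))
D=np.load('pics/wt.npz')['d'];print([pts('wt',[(u,v)])[0] for u,v in((250,30),(280,60),(300,150),(367,165),(300,250))])
print([pts('wb',[(u,v)])[0] for u,v in((350,90),(280,100),(210,100))])
```

```text
block [[ 0.4919 -0.0662  0.056 ]
 [ 0.6889 -0.0515  0.056 ]
 [ 0.7058 -0.264   0.056 ]
 [ 0.5134 -0.3644  0.056 ]]
0.19757530162656603 0.29903340290721664 0.07444695991948343 0.07202161466550926
tile [[0.3737 0.4065 0.007 ]
 [0.3854 0.3638 0.007 ]
 [0.5188 0.3953 0.007 ]]
0.1371496410033292 0.04430031962424391 0.23185142051153768 0.26703858161023564 [0.4463 0.4009 0.007 ]
wedge [[0.4344 0.2981 0.002 ]
 [0.4324 0.2733 0.002 ]] [0.4334 0.2857 0.002 ] [[0.542  0.2827 0.032 ]
 [0.5574 0.2783 0.032 ]
 [0.5563 0.2553 0.032 ]
 [0.54   0.2592 0.032 ]] [0.5489 0.2689 0.032 ]
0.11679170921208777 2.996761051459315
[array([0.4427, 0.3866, 0.0064]), array([0.4695, 0.3614, 0.0003]), array([0.4885, 0.2789, 0.0068]), array([0.5479, 0.2684, 0.0327]), array([0.49  , 0.1736, 0.0002])]
[array([ 0.59  , -0.0845,  0.0569]), array([ 0.5288, -0.0933,  0.0576]), array([ 0.4569, -0.0921,  0.0001])]
```

Run:
```python
from h import *
c=np.array([.4465,.402]);d=np.array([np.cos(.235),np.sin(.235)]);g=c-.03*d;Q=q(.235+np.pi)
command_gripper(.056,40); 
r.reach([*g,.07],Q); r.move_straight([*g,.032],speed=.12)
hit=r.move_straight([*g,.008],speed=.02,max_force=4)
s=r.read_state();z=s['eef_pos'][2];print(hit,s['eef_pos'],s['contact_force'],s['time_s'])
if hit:
    r.move_straight([*g,z+.0025],speed=.03)
    w=command_gripper(.03,40);s=r.read_state();print(w,s['grip_width'],s['grip_force'],s['eef_pos'],s['contact_force'])
    r.move_straight([*g,z+.06],speed=.15);s=r.read_state();print(s['grip_width'],s['time_s'],s['contact_force'])
```

```text
True [0.4173 0.395  0.0208] [-1.599  -1.1887  6.3856] 7.3583
False 0.0425529352573601 40.94132423400879 [0.4174 0.3951 0.0234] [ 1.0027 -0.3942  2.0609]
0.04266318680353522 8.4 [-0.6324  0.379  -1.7468]
```

```bash
cat >> h.py <<'E'
S=np.array([.518,-.0893]);ey=np.array([-.0729,.9973]);QB=q(np.pi/2+.073)
E
python3 - <<'E'
from h import *
p=lambda a,z:[*(S+a*ey),z]
s=r.read_state();x=s['eef_pos'];r.move_straight([x[0],x[1],.10],speed=.2)
r.reach(p(.15,.09),QB); r.move_straight(p(.15,.032),speed=.12)
h=r.move_straight(p(.15,.0225),speed=.02,max_force=3);s=r.read_state();z=s['eef_pos'][2];print(h,z,s['contact_force'])
z=max(z,.0235) if h else .0232
r.move_straight(p(.15,z+.0005),speed=.02)
h=r.move_straight(p(.082,z+.0005),speed=.04,max_force=5);s=r.read_state();print(h,s['eef_pos'],s['contact_force'],s['time_s'],(s['eef_pos'][:2]-S)@ey)
snap('wrist','wi');snap('side','si')
a=cv2.imread('pics/wi.png');b=cv2.imread('pics/si.png')
im=np.zeros((600,800,3),np.uint8);im[:,:400]=cv2.resize(a[:,80:440],(400,467))[:467] is None if 0 else 0
im[:315,:420]=cv2.resize(a,(420,315));im[:300,420:]=cv2.resize(b[160:240,220:320],(375,300))[:,:380] if 0 else cv2.resize(b[160:240,220:320],(380,300))
im[315:600,:380]=cv2.resize(a[0:285,90:470],(380,285));cv2.imwrite('pics/v1.png',im)
E
```

```text
True 0.02330823497489199 [-0.0576  0.5064  5.264 ]
False [ 0.512  -0.0074  0.024 ] [ 0.1063  0.5828 -0.9533] 13.1583 0.08216064271861365
```

View pics/v1.png

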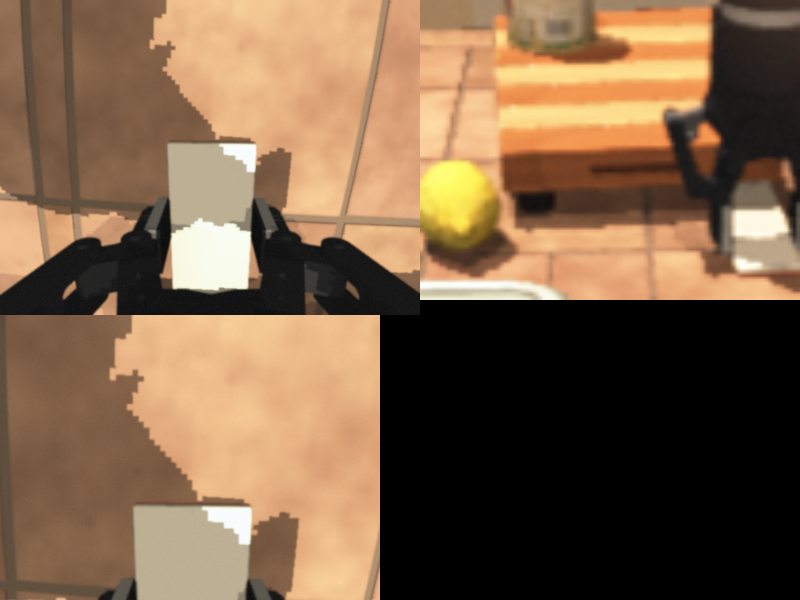

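The strip went in with no contact; outer end corners in the wrist picture at (224,189.5) and (340,190.7). Release it, then fetch the wedge.

Run:
```python
from h import *
t=pts('wi',[(224,189.5),(340,190.7)],.007);m=t.mean(0)[:2]-S;print(t,'outer end along ey',m@ey,'lat',m@[ey[1],-ey[0]])
p=lambda a,z:[*(S+a*ey),z]
r.move_straight(p(.082,.0234),speed=.02); command_gripper(.06); 
r.move_straight(p(.082,.09),speed=.15)
th=2.997;u=np.array([np.cos(th),np.sin(th)]);o=np.array([.5489,.2689]);Q=q(th-np.pi)
command_gripper(.04,30)
r.reach([*o,.09],Q); hit=r.move_straight([*o,.037],speed=.08,max_force=5)
print(hit); 
if not hit:
    command_gripper(.01,30);s=r.read_state();print(s['grip_width'],s['grip_force'],s['eef_pos'],s['time_s'])
    r.move_straight([*o,.10],speed=.12)
snap('wrist','ww');snap('side','sw');s=r.read_state();print(s['grip_width'],s['time_s'])
a=cv2.imread('pics/ww.png');b=cv2.imread('pics/sw.png')
im=np.zeros((600,800,3),np.uint8)
im[:315,:420]=cv2.resize(a,(420,315));im[:300,420:]=cv2.resize(b[160:240,220:320],(380,300))
im[315:,:380]=cv2.resize(b[200:330,240:413],(380,285));cv2.imwrite('pics/v2.png',im)
```

```text
[[0.4874 0.0319 0.007 ]
 [0.5302 0.0346 0.007 ]] outer end along ey 0.12287080008179666 lat -0.00025573541335349205
False
0.02078408758087151 30.598701238632202 [0.5494 0.2691 0.0378] 17.825
0.02105242596902267 18.6
```

View pics/v2.png

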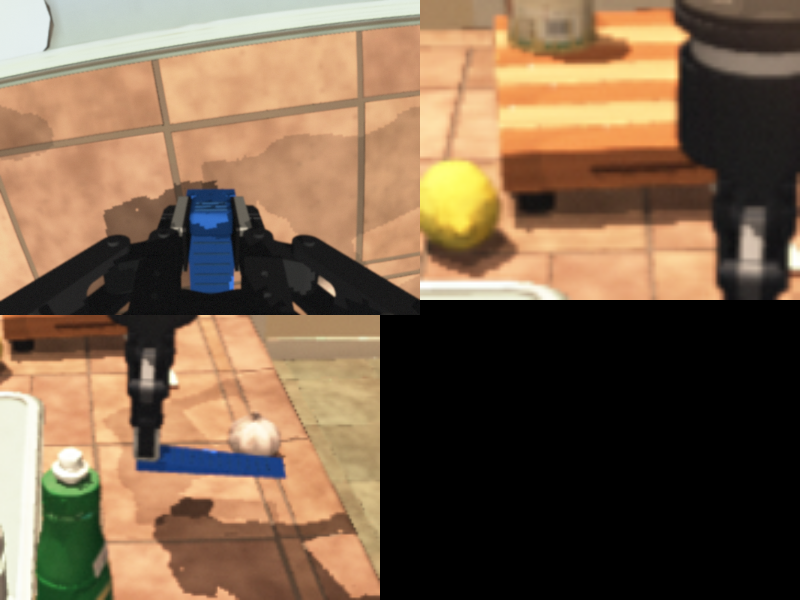

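Run:
```python
from h import *
p=lambda a,z:[*(S+a*ey),z]
r.reach(p(.155,.10),QB); r.move_straight(p(.152,.050),speed=.12)
h=r.move_straight(p(.152,.0425),speed=.015,max_force=2);s=r.read_state();z=s['eef_pos'][2];print(h,z,s['contact_force'],s['time_s'])
zz=z+.0006 if h else .0448
r.move_straight(p(.152,zz),speed=.02)
h=r.move_straight(p(.118,zz),speed=.04,max_force=4);s=r.read_state();print(h,s['eef_pos'],s['contact_force'],s['time_s'],(s['eef_pos'][:2]-S)@ey)
if not h:
    r.move_straight(p(.118,zz-.0006),speed=.02)
    command_gripper(.03);s=r.read_state();print('released',s['contact_force'])
    command_gripper(.01,25);s=r.read_state();print(s['grip_width'],s['contact_force'],s['eef_pos'],s['time_s'])
```

```text
True 0.04440330222380253 [-0.0495  0.7213  4.9458] 21.45
False [0.5094 0.0285 0.045 ] [-0.0189  0.5059 -0.3592] 22.7 0.11809743359577428
released [ 0.0144 -0.3045 -0.559 ]
0.021673182274827032 [0.593  0.644  0.8032] [0.5095 0.0284 0.0444] 23.425
```

Run:
```python
from h import *
p=lambda a:[*(S+a*ey),z]
def st():
    F=[]
    for _ in range(3): r.hold(.03);s=r.read_state();F.append(s['contact_force'])
    F=np.mean(F,0);return s,(s['eef_pos'][:2]-S)@ey,F[:2]@ey,F
s,a,f0,F=st();z=s['eef_pos'][2];print(a,f0,F)
h=r.move_straight(p(.045),speed=.012,max_force=3);s,a,f,F=st();print(h,a,f,F,s['time_s'])
n=0
while h and f-f0<5.5 and n<25 and a>.045:
    a-=.0006; r.move_straight(p(a),speed=.01);s,_,f,F=st();n+=1;print(n,round(a,4),F,s['time_s'])
```

```text
0.11799616211497281 0.24150615704297743 [0.109  0.2501 0.0373]
True 0.10222824645783428 -0.9764227906547983 [ 0.3853 -0.9509  5.9441] 25.7833
1 0.1016 [-0.7181  4.4118  3.7067] 26.1583
2 0.101 [-0.4564  7.2181  3.3425] 26.5083
```

Bites at a ≈ 0.101 (stub end about 11 mm up); push now ~7 N. Release and look.

Run:
```python
from h import *
s=r.read_state();print(s['contact_force'])
command_gripper(.034);r.hold(.1);s=r.read_state();print(s['contact_force'],s['eef_pos'])
x=s['eef_pos'];r.move_straight([x[0],x[1],.12],speed=.15)
r.reach([.53,-.17,.28],q(np.pi/2)); snap('wrist','wb3'); snap('side','sb3');print(r.read_state()['time_s'])
g=lambda f:cv2.cvtColor(cv2.imread(f),cv2.COLOR_BGR2GRAY).astype(np.float32)
A,B=g('pics/wb.png'),g('pics/wb3.png')
print('block shift px',cv2.phaseCorrelate(A[90:270,262:440].copy(),B[90:270,262:440].copy()))
a=cv2.imread('pics/wb3.png');b=cv2.imread('pics/sb3.png')
im=np.zeros((600,800,3),np.uint8)
im[:300,:400]=cv2.resize(a,(400,300));im[:300,400:]=cv2.resize(b[165:245,240:347],(400,300),interpolation=cv2.INTER_CUBIC)
im[300:,:480]=cv2.resize(a[0:150,190:430],(480,300),interpolation=cv2.INTER_CUBIC);cv2.imwrite('pics/v3.png',im)
```

```text
[-0.517   7.1744  2.5366]
[0.0959 0.0433 0.539 ] [0.5106 0.0112 0.0442]
28.6083
block shift px ((0.5539956031515629, 1.3780272332381855), 0.4662006687823637)
```

View pics/v3.png

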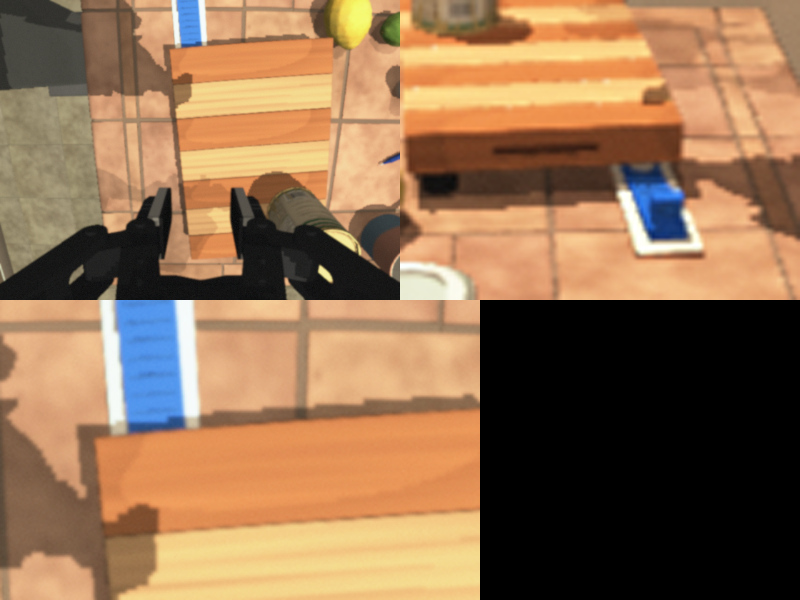

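Both shims sit straight and centred on each other, running under the near left corner (blue 118–187, strip 103–198 in the crop); lemon and tin are in place. Check whether the block moved at all, then press.

Run:
```python
from h import *
g=lambda f:cv2.cvtColor(cv2.imread(f),cv2.COLOR_BGR2GRAY)
A,B=g('pics/wb.png'),g('pics/wb3.png')
def tr(pp):
    P=np.float32(pp).reshape(-1,1,2);N,s,e=cv2.calcOpticalFlowPyrLK(A,B,P,None,winSize=(21,21));return (N-P).reshape(-1,2)
print('block',tr([(463,53),(462,103),(461,150),(247,164),(250,210)]))
print('bg',tr([(470,168),(192,168),(342,12),(192,297)]))
C,D=g('pics/side0.png'),g('pics/sb3.png');A,B=C,D
print('side',tr([(241.5,199.5),(315.5,198.5),(303,176)]),tr([(60,200),(338,170)]))
for f in('wb','wb3'):
  a=np.load(f'pics/{f}.npz');print(a['p'],a['q']); print([pts(f,[c])[0][2] for c in((260,90),(420,75),(290,200),(300,250))])
```

```text
block [[  2.2095   0.1195]
 [  4.7406  -0.3641]
 [  1.9585   0.8956]
 [  1.1955   1.1641]
 [-24.6091 -18.3672]]
bg [[  2.2806   0.8598]
 [  1.2633   0.6721]
 [  1.6346   0.436 ]
 [ 72.0093 -23.4965]]
side [[ 0.1165  0.1107]
 [-0.0342 -0.4409]
 [-0.783   0.0299]] [[-0.4493  0.0767]
 [-0.0554 -0.0167]]
[ 0.5302 -0.1692  0.28  ] [ 0.7066  0.7076  0.0001 -0.    ]
[np.float64(0.05728088790338526), np.float64(0.05737109764100751), np.float64(0.055883342999844765), np.float64(0.055317199510106885)]
[ 0.5295 -0.169   0.2783] [ 0.7069  0.7073 -0.0003 -0.0016]
[np.float64(0.056136207382211645), np.float64(0.05729049393117053), np.float64(0.05579956930184615), np.float64(0.056786718260616764)]
```

Run:
```python
from h import *
command_gripper(0,30)
r.move_straight([*S,.11],QB,speed=.2); r.move_straight([*S,.088],speed=.08); r.hold(.2)
b=r.read_state()['contact_force']
h=r.move_straight([*S,.070],speed=.008,max_force=5);r.hold(.1);s=r.read_state();z=s['eef_pos'][2];print(h,z,b,s['contact_force'],s['time_s'])
n=0
while h and s['contact_force'][2]-b[2]<9 and n<8:
    z-=.0003;n+=1;r.move_straight([*S,z],speed=.01);r.hold(.15);s=r.read_state();print(z,s['eef_pos'][2],s['contact_force']-b)
r.hold(.5);print(r.read_state()['contact_force']-b,r.read_state()['eef_pos'],r.read_state()['time_s'])
```

```text
True 0.08100781326484341 [-0.6241 -0.6348 -0.0099] [-0.9915  0.5196  4.7277] 31.95
0.08070781326484341 0.08102082998825375 [-0.3876  0.3327  5.8912]
0.08040781326484342 0.08097469422603773 [-1.219   1.1214  7.5558]
0.08010781326484342 0.08095424783276084 [-1.9551  1.4384  9.5383]
[-2.0076  1.9209  9.9021] [ 0.5181 -0.0893  0.0809] 33.65
```

Corner is firm (under 0.1 mm at 10 N). To pin the load down, a clean push from behind the grip to about 7 N, then press again.

Run:
```python
from h import *
P=lambda a,z:[*(S+a*ey),z]
def st():
    F=[]
    for _ in range(3): r.hold(.04);s=r.read_state();F.append(s['contact_force'])
    return s,(s['eef_pos'][:2]-S)@ey,np.mean(F,0)
r.move_straight([*S,.10],speed=.1); r.move_straight(P(.13,.10),speed=.2); r.move_straight(P(.13,.044),speed=.12); r.hold(.2)
s,a,b=st();print(a,b)
h=r.move_straight(P(.105,.044),speed=.01,max_force=3);s,a,F=st();print(h,a,F-b,s['time_s'])
n=0;c=a
while h and (F-b)[1]<6.6 and n<10:
    c-=.0003;n+=1;r.move_straight(P(c,.044),speed=.01);s,a,F=st();print(round(c,4),round(a,5),F-b,s['time_s'])
r.move_straight(P(.13,.044),speed=.05); r.move_straight(P(.13,.10),speed=.15); r.move_straight([*S,.10],speed=.2);r.move_straight([*S,.086],speed=.08);r.hold(.2)
b=r.read_state()['contact_force']
h=r.move_straight([*S,.0785],speed=.008,max_force=7);r.hold(.5);s=r.read_state();print(h,s['eef_pos'],s['contact_force']-b)
r.move_straight([*S,.12],speed=.1);snap('side','sf');snap('wrist','wf');print(r.read_state()['time_s'])
a=cv2.imread('pics/sf.png');im=np.zeros((600,800,3),np.uint8);im[:]=cv2.resize(a[150:300,210:410],(800,600),interpolation=cv2.INTER_CUBIC);cv2.imwrite('pics/v4.png',im)
```

```text
0.1299647281752194 [-0.2937  0.2155  0.4156]
True 0.12119325439458586 [ 0.0029  0.0614 -0.1179] 37.025
0.1209 0.12102 [-0.0906  1.5505 -1.0453] 37.4
0.1206 0.12092 [-0.5955  4.8101 -0.4884] 37.775
0.1203 0.12085 [-0.0863  6.2654 -0.7968] 38.15
0.12 0.12072 [-0.3474  7.8775 -0.2276] 38.525
True [ 0.518  -0.0893  0.081 ] [ 0.2464 -0.9188  6.2553]
42.525
```

View pics/v4.png

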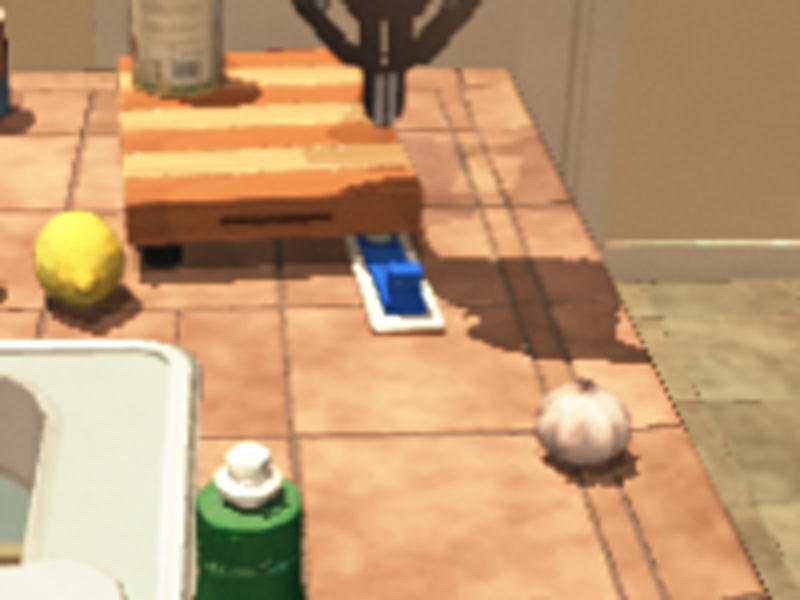

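The shims, tin, lemon and garlic all sit as wanted, and the gripper is clear of everything.

```bash
python3 -c "
from h import *
print(r.finish_job(), r.read_state()['time_s'])"
```

```text
the job is handed in; nothing more can be done
the job is handed in; nothing more can be done
```

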